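# Check the puck press die with the go/no-go plug gauge

## Robot

A 6-joint arm with a two-finger parallel gripper is mounted at the origin on the work surface; the furniture and walls round the work are solid. World frame = base frame: x ahead of the robot, y to its left, z up, the work surface at z = 0. Lengths are in m, angles in degrees, forces in N, time in s.
With the tool pointing down it reaches from about 0.275 to 1 m from the base axis. Payload 8.4 kg.
Tool frame: the origin (TCP) lies at the very end of the fingers, on their centre line; the grasp point (between the pads) lies 19 mm behind it (r.tcp_to_grasp is the distance from the TCP to the grasp point, in m); z points along the fingers, y is the line along which they close (so a half turn about z gives the same grasp; the last joint's range is limited). The gripper opens to 85 mm and grips with 20 to 120 N. Pads are 22 mm wide; open, the fingers measure 114 mm over their backs; the gripper's body (76 mm by 85 mm) begins 54 mm behind the grasp point. The pads swing forward as they close: fully open they stand 13 mm farther back than shut.
Start: joints at [-69.007, 20.225, 93.587, -0, 66.188, -0.138], TCP at [0.225, -0.583, 0.231] pointing down, gripper open.
Joint ranges: [-150.9, 150.9], [-52.94, 120.26], [3.33, 152.33], [-74.26, 254.26], [0, 154.13], [-172.89, 172.89]. Speed limits (degrees/s): [127.2, 127.2, 159.86, 180, 180, 180].

## Interface

Orientations are given as [roll, pitch, yaw] about the fixed x, y, z axes, in that order (R = Rz(yaw) Ry(pitch) Rx(roll)).
In Python, from station import r gives the robot as it stands. The module is installed in compiled form; this text tells all that it offers.
- The arm moves only by the tool carry_out, never from a script. Its argument "increments" is a list of rows, each an object of numbers: "x", "y", "z": the shift along the world's x, y, z in cm; "spin": the turn about the world's z in rad. A call has exactly 5 rows; each row shifts and turns the commanded pose from where the row before left it; what a row does not reach is not made up. A row lasts 1/10 s, in which the tool goes at most 50 mm and 8.59 degrees, less where a joint would pass 70% of its speed; a pose out of reach is approached as far as the arm can. A call with a gripper value outside its range is refused whole. "jaw" is the finger opening in cm, from 0 to 8.54, set as the call begins (left out, the last holds). The fingers move at their own pace and stop on an object; "squeeze" is the grip in N (left out, the last holds). Time passes only in rows, so rows that do not move let the fingers close, or fill a call up. It gives the time, the measured TCP pose, the force, the opening and the grip force at its end, in the units of the state.
- r.get_obs(): the state, without advancing time (a new reading comes with each control period).
- r.capture(name): name is "side" or "top"; returns a dict with "img" (480x640x3 uint8, red, green, blue), "z_map" (480x640 float32, m along the optical axis (not along the pixel's ray), 0 where there is no reading), "vertical_fov" (degrees; the focal length in pixels is half the picture's height over the tangent of half this angle, whatever the lens; pixels are square), "cx", "cy" (the principal point, pixels), "camera_from_world" (4x4, takes a point from world to camera coordinates). Camera axes: x right, y up, looking along -z (the intrinsics and any distortion apply to the point x, -y, -z); pixel columns grow to the right and rows downward; lengths in m; the calibration is good to about 2 mm. A picture is of the moment at which its call begins.
- r.hand_in(): hands the job in; it is judged then, once.
The state is a dict: "clock": time; "qpos": joint angles; "dq": joint speeds; "tau": joint torques, N m; "tool_pos": TCP position; "tcp_rot": TCP orientation; "wrist_force": force on the tool from outside, world axes, zero at the start; "moment": the same for the moment, N m; "finger_gap": finger opening in m; "gripper_force": force on a finger pad.
Only numpy, scipy, OpenCV 4.12 (cv2) and the standard library are available. Lean on these libraries where they do the work, as an engineer would, in place of code of your own. Each camera call takes 0.05 s, during which the arm holds its last target. There are 200 camera calls.

## Task

Check the bore of the round steel press die with the bridge-shaped plug gauge: put the gauge's thinner go leg into the bore all the way down to the bench, lift it out, then press the underside of the thicker no-go leg down on the mouth of the same bore for about a second to confirm that it will not enter. Afterwards stand the gauge back on the bench on its two legs, clear of the die, and let go.

Things in the scene. Friction and masses are not known exactly. Their poses are not given: they have to be found in the camera images.
- plug_gauge: Loose bridge-shaped gauge, 0.45 kg, on two solid round steel legs 60 mm tall, axes 76 mm apart (go leg at +38 mm on its x axis, no-go at -38), joined by a flat bar at 44 to 56 mm height. Upright black grip in the middle, 30 x 30 mm, faces square to x and y, from 56 to 116 mm; grip its upper part, above the leg tops, across either pair of faces. Origin at foot level midway between the legs, z up.
- go_foot (a point): Centre of the underside of the gauge's go leg: the thinner leg, 32 mm diameter and plain, with a tapered nose (20 mm at the tip, full diameter 10 mm up).
- nogo_foot (a point): Centre of the underside of the gauge's no-go leg: the thicker leg, 42 mm diameter, flat-ended, with two dark rings round it.
- press_die: Thick dark steel ring fixed to the bench, 64 mm outside diameter, 40 mm high, with an upright 36 mm through bore that ends on the bench. Origin on the bore's axis at bench height, z up. With the go leg in it the no-go leg hangs free outside and both feet reach the bench together. (The tin, tape and stepped plug nearby are not it.) The cabinet behind begins near x = 0.58 m: keep clear of it.
Not all that is in view belongs to the job. Of the things that look like the plug_gauge, take the one that is nearest to the robot's base at the start. What is shaped like the press_die but blue or turquoise is not meant.

How it is judged:
By the outcome, as a careful person would: the job done as asked, in the order asked, and still so for the second after the job is handed in, with the robot touching nothing.
It also fails if it takes over 58 s, if anything falls off the work surface, if the arm or the gripper's body presses on something with over 40 N, if the wrist force passes 120 N, or if a joint passes its speed limit or range.

## Working session

There is one attempt and no reset: what is moved stays moved. The work goes in short steps, Python scripts to look and compute and a tool call to move; the robot and the scene stay as the last step left them, time stands still between calls to the robot, and variables do not carry over. Pictures are saved under pics/ and viewed, at most 10 in all, crops included, and the job is handed in when it is done.

Besides the shell and the picture viewer there is one more tool, called after "Request:" as name(argument=value, ...) on one line, values as JSON. carry_out: Moves the arm, as the interface text tells. Its arguments: {"type":"object","properties":{"increments":{"type":"array","items":{"type":"object","properties":{"x":{"type":"number"},"y":{"type":"number"},"z":{"type":"number"},"spin":{"type":"number"}}}},"jaw":{"type":"number"},"squeeze":{"type":"number"}},"required":["increments"]}

```bash
mkdir -p pics
cat > h.py <<'E'
import numpy as np, cv2
from station import r
def cap(n,png=None):
    c=r.capture(n)
    if png: cv2.imwrite('pics/'+png,c['img'][:,:,::-1])
    return c
def K(c):
    f=240/np.tan(np.radians(c['vertical_fov']/2)); return f
def pts(c):
    f=K(c);v,u=np.mgrid[:480,:640];z=c['z_map']
    P=np.stack([(u-c['cx'])/f*z,-(v-c['cy'])/f*z,-z,np.ones_like(z)],-1)
    W=P@np.linalg.inv(c['camera_from_world']).T
    W=W[...,:3]; W[z==0]=np.nan; return W
def ray(c,u,v,h):
    f=K(c);M=np.linalg.inv(c['camera_from_world']);o=M[:3,3]
    d=M[:3,:3]@np.array([(u-c['cx'])/f,-(v-c['cy'])/f,-1]);return o+d*(h-o[2])/d[2]
E
python3 - <<'E'
from h import *
for n in('top','side'):
    c=cap(n,n+'0.png');print(n,{k:v for k,v in c.items() if k not in('img','z_map')},(c['z_map']==0).mean())
print(r.get_obs())
E
```

```text
top {'vertical_fov': 56.29640736270501, 'cx': 316.96851051769596, 'cy': 245.8895147545792, 'camera_from_world': array([[-0.01745086, -0.99979906, -0.00986456,  0.0465267 ],
       [ 0.99790073, -0.01803143,  0.06220131, -0.38971847],
       [-0.06236668, -0.00875838,  0.99801487, -1.03474174],
       [ 0.        ,  0.        ,  0.        ,  1.        ]])} 0.0038639322916666666
side {'vertical_fov': 48.32702623687496, 'cx': 318.39938710438275, 'cy': 238.55423786409227, 'camera_from_world': array([[ 9.99665763e-01, -2.58509648e-02,  3.01290503e-04,
        -3.97023562e-01],
       [ 1.01199944e-02,  4.02014652e-01,  9.15577307e-01,
        -3.70453844e-02],
       [-2.37896800e-02, -9.15268238e-01,  4.02141895e-01,
        -1.25874029e+00],
       [ 0.00000000e+00,  0.00000000e+00,  0.00000000e+00,
         1.00000000e+00]])} 0.003981119791666667
{'clock': 0.1, 'qpos': array([-6.90079271e+01,  2.02593113e+01,  9.36244944e+01, -9.91427969e-04,
        6.61875109e+01, -1.39276814e-01]), 'dq': array([ 0.05883791, -0.00530332, -0.17266356, -0.03437882,  0.02453147,
        0.04275082]), 'tau': array([-8.37490134e-04, -6.06357622e+01, -3.42819715e+01, -2.00128554e-06,
        3.93602822e-03,  2.49171239e-05]), 'tool_pos': array([ 0.22514265, -0.58258729,  0.2306305 ]), 'tcp_rot': array([-1.79928681e+02,  7.33168752e-04,  2.11317511e+01]), 'wrist_force': array([ 1.18880651,  0.47610603, -0.34056054]), 'moment': array([-0.00247447,  0.02828049, -0.00414355]), 'gripper_force': 0.0, 'finger_gap': 0.0851477677849853}
```

View pics/top0.png

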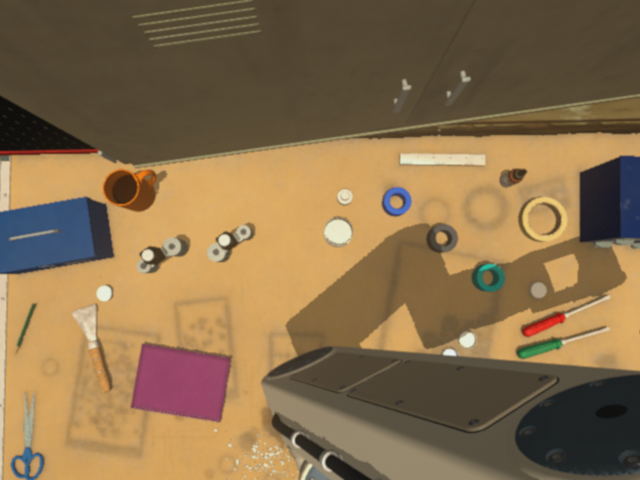

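View pics/side0.png

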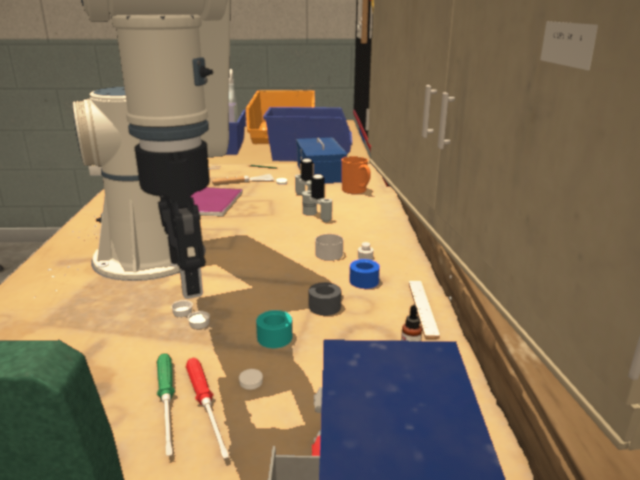

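The top view shows two bridge gauges, A at about (160,253) and B at (230,241). It also shows a dark die at (442,237), with a blue ring (397,201) and a turquoise ring (489,277) that aren't meant. I'll measure both gauges' distances from the base and view one enlarged crop.

Run:
```python
from h import *
c=cap('top');W=pts(c);im=c['img']
def show(u0,u1,v0,v1,s): return cv2.resize(im[v0:v1,u0:u1,::-1],None,fx=s,fy=s,interpolation=cv2.INTER_CUBIC)
a=show(120,270,210,285,5);cv2.imwrite('pics/crop1.png',a)
H=W[...,2]
def comp(name,m,u0,u1,v0,v1):
    mm=np.zeros_like(m);mm[v0:v1,u0:u1]=m[v0:v1,u0:u1]
    n,l,s,ce=cv2.connectedComponentsWithStats(mm.astype(np.uint8))
    for i in range(1,n):
        if s[i,4]>15:
            p=W[l==i];print(name,ce[i].round(1),s[i,4],np.nanmean(p,0).round(4),'zmed',np.nanmedian(p[:,2]).round(4),np.nanmax(p[:,2]).round(4),'r',np.hypot(*np.nanmean(p,0)[:2]).round(3))
comp('grip',(H>.095),120,270,210,290)
comp('leg',(H>.05)&(H<.075),120,270,210,290)
comp('die',(H>.03)&(H<.05),415,470,210,265)
comp('gaugeall',(H>.02),120,270,210,290)
d=W[300:330,300:330].reshape(-1,3);print('bench z near',np.nanmedian(W[270:290,380:420,2]),np.nanmedian(W[200:215,260:300,2]))
# die circle on rim top
m=((H>.033)&(H<.046));m[:, :415]=0;m[:,470:]=0;m[:210]=0;m[265:]=0
p=W[m][:,:2]
print('rim extents',np.nanmin(p,0),np.nanmax(p,0),(np.nanmin(p,0)+np.nanmax(p,0))/2)
```

```text
grip [224.5 239.8] 227 [0.4005 0.2339 0.1139] zmed 0.1152 0.12 r 0.464
grip [148.9 254.6] 251 [0.3722 0.3945 0.1128] zmed 0.1147 0.12 r 0.542
leg [227.3 243.2] 496 [0.3972 0.2394 0.0593] zmed 0.0592 0.0741 r 0.464
leg [161.7 253. ] 506 [0.3779 0.3864 0.0595] zmed 0.0593 0.0749 r 0.54
die [442.6 237.4] 450 [ 0.4031 -0.2463  0.0391] zmed 0.0394 0.0448 r 0.472
gaugeall [227.3 242.5] 819 [0.3976 0.2363 0.0735] zmed 0.0603 0.12 r 0.463
gaugeall [159.1 253.8] 926 [0.3757 0.3869 0.0727] zmed 0.0606 0.12 r 0.539
bench z near -0.0007167040030722216 -0.0009822478110999011
rim extents [ 0.37202902 -0.27794975] [ 0.43378736 -0.21530825] [ 0.40290819 -0.246629  ]
```

View pics/crop1.png

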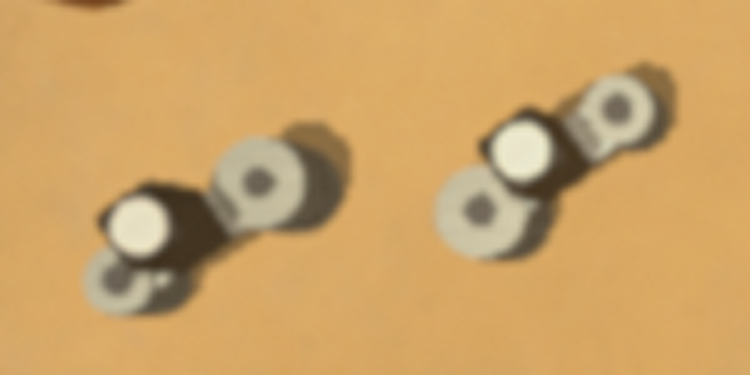

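The crop shows B (230,241) at 0.464 m from the base and A (160,253) at 0.54 m, so B is the gauge meant. B's thin go leg top is at crop (615,108), which is pixel (243,231.6). Its thick no-go leg top is at crop (480,210), which is pixel (216,252).

Run:
```python
from h import *
c=cap('top')
# refine bright leg tops: min enclosing via contours on upscaled crop is noisy; use picked centres
g=ray(c,120+616/5,210+109/5,.06);n=ray(c,120+481/5,210+211/5,.06);k=ray(c,120+522/5,210+150/5,.116)
print(g,n,'mid',(g+n)/2,'len',np.linalg.norm(g-n),'cap',k)
print('axis deg',np.degrees(np.arctan2(*(g-n)[:2][::-1])))
hsv=cv2.cvtColor(c['img'],cv2.COLOR_RGB2HSV)
W=pts(c);H=W[...,2]
# die rim/bore via contours of z>0.02
m=((H>.034)&(H<.046)).astype(np.uint8);m[:,:415]=0;m[:,470:]=0;m[:210]=0;m[265:]=0
cs,h=cv2.findContours(m,cv2.RETR_CCOMP,cv2.CHAIN_APPROX_NONE)
for q in cs:
    if len(q)>15:
        (u,v),rad=cv2.minEnclosingCircle(q);print('die c',u,v,rad,ray(c,u,v,.04))
s=cap('side')
for P in [((g+n)/2),g,n,np.array([.403,-.2465,.04])]:
    pc=s['camera_from_world']@np.r_[P,1];f=K(s);print('side px',s['cx']+f*pc[0]/-pc[2],s['cy']-f*pc[1]/-pc[2])
cv2.imwrite('pics/side_crop.png',np.hstack([cv2.resize(s['img'][y:y+70,x:x+70,::-1],(400,400),interpolation=cv2.INTER_CUBIC) for x,y in((280,155),(290,265))]))
```

```text
[0.42204558 0.20355043 0.06      ] [0.37746475 0.26420491 0.06      ] mid [0.39975516 0.23387767 0.06      ] len 0.075275601265478 cap [0.39997605 0.23366131 0.116     ]
axis deg -53.68424868999612
die c 442.65185546875 237.39971923828125 14.118728637695312 [ 0.40290139 -0.24611954  0.04      ]
die c 442.70001220703125 237.3000030517578 8.728214263916016 [ 0.40312626 -0.2462364   0.04      ]
side px 317.14112713700735 196.01534364592038
side px 325.74032011631056 199.67935542018057
side px 308.8571772765824 192.48565313902847
side px 324.7698967087595 288.2845019010771
```

View pics/side_crop.png

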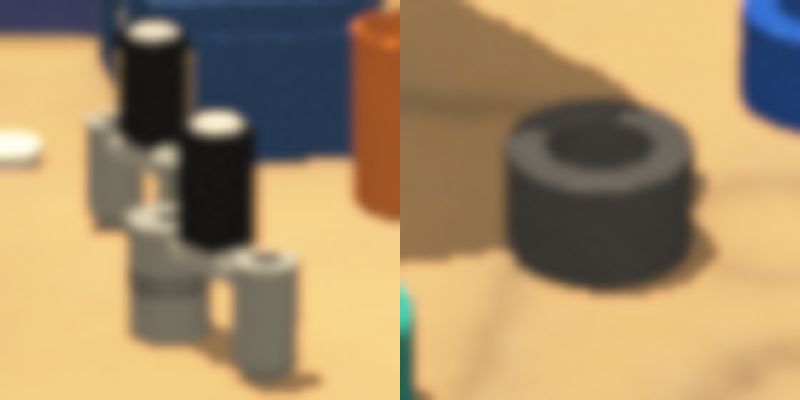

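The side crop agrees with the top measurements. B's thin go leg is at about (326,200) and its ringed no-go leg at about (309,192). The dark die mouth is centred at about (325,290). I'll grip the gauge across its x faces at yaw 36°, which resists tilting when I press. First, the approach.

Request:
carry_out(increments=[{"x": 1.5, "y": 4, "spin": 0.0133}, {"x": 1.5, "y": 4, "spin": 0.0133}, {"x": 1.5, "y": 4, "spin": 0.0133}, {"x": 1.5, "y": 4, "spin": 0.0133}, {"x": 1.5, "y": 4, "spin": 0.0133}], jaw=8.5, squeeze=80)

```text
invalid input at $.increments[0]: expected keys x, y, z, spin
```

Request:
carry_out(increments=[{"x": 1.5, "y": 4, "spin": 0.0133}, {"x": 1.5, "y": 4, "spin": 0.0133}, {"x": 1.5, "y": 4, "spin": 0.0133}, {"x": 1.5, "y": 4, "spin": 0.0133}, {"x": 1.5, "y": 4, "spin": 0.0133}])

```text
invalid input at $.increments[0]: expected keys x, y, z, spin
```

Request:
carry_out(increments=[{"x": 0.25, "y": 4, "spin": 0.0133}, {"x": 0.25, "y": 4, "spin": 0.0133}, {"x": 0.25, "y": 4, "spin": 0.0133}, {"x": 0.25, "y": 4, "spin": 0.0133}, {"x": 0.25, "y": 4, "spin": 0.0133}])

```text
invalid input at $.increments[0]: expected keys x, y, z, spin
```

Request:
carry_out(increments=[{"x": 0.25, "y": 4, "spin": 0.0133}, {"x": 0.25, "y": 4, "spin": 0.0133}, {"x": 0.25, "y": 4, "spin": 0.0133}, {"x": 0.25, "y": 4, "spin": 0.0133}, {}])

```text
invalid input at $.increments[0]: expected keys x, y, z, spin
```

Request:
carry_out(increments=[{"x": 1.5, "y": 4, "z": 0, "spin": 0.0133}, {"x": 1.5, "y": 4, "z": 0, "spin": 0.0133}, {"x": 1.5, "y": 4, "z": 0, "spin": 0.0133}, {"x": 1.5, "y": 4, "z": 0, "spin": 0.0133}, {"x": 1.5, "y": 4, "z": 0, "spin": 0.0133}], jaw=8.5, squeeze=80)

```text
clock: 0.75
tool_pos: [0.3005, -0.3814, 0.2312]
tcp_rot: [180.0, -0.0, 24.9]
wrist_force: [0.3, -0.1, 0.7]
finger_gap: 0.0849
gripper_force: 0.0
```

Request:
carry_out(increments=[{"x": 1.5, "y": 4, "z": 0, "spin": 0.0133}, {"x": 1.5, "y": 4, "z": 0, "spin": 0.0133}, {"x": 1.5, "y": 4, "z": 0, "spin": 0.0133}, {"x": 1.5, "y": 4, "z": 0, "spin": 0.0133}, {"x": 1.5, "y": 4, "z": 0, "spin": 0.0133}])

```text
clock: 1.25
tool_pos: [0.3756, -0.1814, 0.2315]
tcp_rot: [180.0, -0.0, 28.8]
wrist_force: [1.1, -0.3, -0.9]
finger_gap: 0.0853
gripper_force: 0.0
```

Request:
carry_out(increments=[{"x": 0.25, "y": 4, "z": 0, "spin": 0.0133}, {"x": 0.25, "y": 4, "z": 0, "spin": 0.0133}, {"x": 0.25, "y": 4, "z": 0, "spin": 0.0133}, {"x": 0.25, "y": 4, "z": 0, "spin": 0.0133}, {"x": 0.25, "y": 4, "z": 0, "spin": 0.0133}])

```text
clock: 1.75
tool_pos: [0.3877, 0.0186, 0.2315]
tcp_rot: [180.0, -0.0, 32.6]
wrist_force: [-0.2, -0.5, 0.6]
finger_gap: 0.085
gripper_force: 0.0
```

Request:
carry_out(increments=[{"x": 0.25, "y": 4, "z": 0, "spin": 0.0133}, {"x": 0.25, "y": 4, "z": 0, "spin": 0.0133}, {"x": 0.25, "y": 4, "z": 0, "spin": 0.0133}, {"x": 0.25, "y": 4, "z": 0, "spin": 0.0133}, {"x": 0, "y": 0, "z": 0, "spin": 0}])

```text
clock: 2.25
tool_pos: [0.3982, 0.1809, 0.2315]
tcp_rot: [-180.0, -0.1, 35.8]
wrist_force: [0.6, -0.6, -0.5]
finger_gap: 0.0848
gripper_force: 0.0
```

Request:
carry_out(increments=[{"x": 0.1, "y": 2.65, "z": 0, "spin": 0.005}, {"x": 0.1, "y": 2.65, "z": 0, "spin": 0.004}, {"x": 0, "y": 0, "z": -3, "spin": 0}, {"x": 0, "y": 0, "z": -3, "spin": 0}, {"x": 0, "y": 0, "z": -3, "spin": 0}])

```text
clock: 2.75
tool_pos: [0.3998, 0.2296, 0.1405]
tcp_rot: [180.0, -0.0, 36.1]
wrist_force: [-0.1, -0.1, -0.1]
finger_gap: 0.0852
gripper_force: 0.0
```

Request:
carry_out(increments=[{"x": 0, "y": 0, "z": -2, "spin": 0}, {"x": 0, "y": 0, "z": -2, "spin": 0}, {"x": 0, "y": 0, "z": -1.2, "spin": 0}, {"x": 0, "y": 0, "z": -1, "spin": 0}, {"x": 0, "y": 0, "z": 0, "spin": 0}])

```text
clock: 3.25
tool_pos: [0.3994, 0.2295, 0.0785]
tcp_rot: [-180.0, 0.1, 36.1]
wrist_force: [0.5, 0.1, -0.1]
finger_gap: 0.0851
gripper_force: 0.0
```

Request:
carry_out(increments=[{"x": 0, "y": 0, "z": 0, "spin": 0}, {"x": 0, "y": 0, "z": 0, "spin": 0}, {"x": 0, "y": 0, "z": 0, "spin": 0}, {"x": 0, "y": 0, "z": 0, "spin": 0}, {"x": 0, "y": 0, "z": 0, "spin": 0}], jaw=2, squeeze=80)

```text
clock: 3.75
tool_pos: [0.4002, 0.2303, 0.0799]
tcp_rot: [180.0, -0.1, 36.1]
wrist_force: [-1.1, -0.6, 4.4]
finger_gap: 0.0294
gripper_force: 78.5
```

Request:
carry_out(increments=[{"x": 0, "y": 0, "z": 0, "spin": 0}, {"x": 0, "y": 0, "z": 0, "spin": 0}, {"x": 0, "y": 0, "z": 0, "spin": 0}, {"x": 0, "y": 0, "z": 0, "spin": 0}, {"x": 0, "y": 0, "z": 0, "spin": 0}])

```text
clock: 4.25
tool_pos: [0.4002, 0.2303, 0.08]
tcp_rot: [180.0, -0.1, 36.1]
wrist_force: [-1.4, 0.1, 5.4]
finger_gap: 0.0292
gripper_force: 78.5
```

Request:
carry_out(increments=[{"x": 0, "y": 0, "z": 1, "spin": 0}, {"x": 0, "y": 0, "z": 2, "spin": 0}, {"x": 0, "y": 0, "z": 3, "spin": 0}, {"x": 0, "y": 0, "z": 2, "spin": 0}, {"x": 0, "y": -3, "z": 0, "spin": 0}])

```text
clock: 4.75
tool_pos: [0.4022, 0.2026, 0.1627]
tcp_rot: [180.0, -0.4, 36.2]
wrist_force: [1.8, -0.1, -4.8]
finger_gap: 0.0293
gripper_force: 80.4
```

Request:
carry_out(increments=[{"x": 0, "y": -4, "z": 0, "spin": 0}, {"x": 0, "y": -4, "z": 0, "spin": 0}, {"x": 0, "y": -4, "z": 0, "spin": 0}, {"x": 0, "y": -4, "z": 0, "spin": 0}, {"x": 0, "y": -4, "z": 0, "spin": 0}])

```text
clock: 5.25
tool_pos: [0.3991, -0.0015, 0.1597]
tcp_rot: [180.0, 0.0, 36.1]
wrist_force: [0.7, 0.1, -4.6]
finger_gap: 0.029
gripper_force: 80.4
```

Request:
carry_out(increments=[{"x": 0, "y": -4, "z": 0, "spin": 0}, {"x": 0, "y": -4, "z": 0, "spin": 0}, {"x": 0, "y": -3, "z": 0, "spin": 0}, {"x": 0, "y": -1, "z": 0, "spin": 0}, {"x": 0, "y": 0, "z": 0, "spin": 0}])

```text
clock: 5.75
tool_pos: [0.3995, -0.1208, 0.1595]
tcp_rot: [-180.0, 0.0, 36.0]
wrist_force: [0.5, 0.2, -5.1]
finger_gap: 0.029
gripper_force: 80.7
```

Run:
```python
from h import *
o=r.get_obs();print(o['tool_pos'],o['wrist_force'],o['finger_gap'])
c=cap('top');s=cap('side')
a=np.hstack([cv2.resize(i[:,:,::-1],(400,300)) for i in(c['img'],s['img'])])
cv2.imwrite('pics/look1.png',a)
```

```text
[ 0.39953381 -0.12084451  0.15950528] [ 0.4626857   0.23516711 -5.08667961] 0.028954610279701514
```

View pics/look1.png

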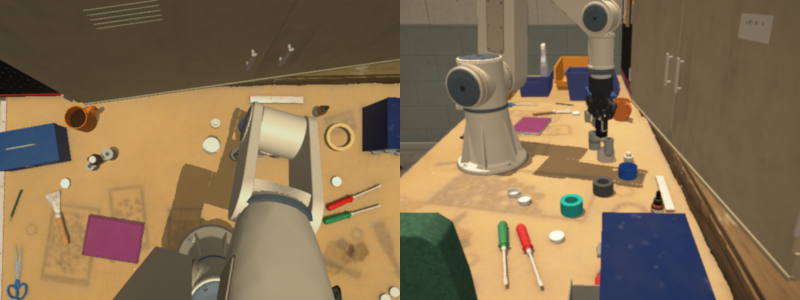

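The top view is blocked by the arm. The side view shows the gauge held upright, legs near full-frame pixel (965-640, 235). I'll measure both the legs and the die from the side camera's depth with cylinder fits, so any camera bias cancels.

```bash
cat >> h.py <<'E'
from scipy.optimize import least_squares
def cyl(W,x,y,R,z0,z1,box):
    m=(abs(W[...,0]-x)<box)&(abs(W[...,1]-y)<box)&(W[...,2]>z0)&(W[...,2]<z1)
    p=W[m][:,:2]
    f=lambda q:np.hypot(p[:,0]-q[0],p[:,1]-q[1])-R
    s=least_squares(f,[x,y],loss='soft_l1',f_scale=.001)
    return s.x.round(4),len(p),np.median(abs(s.fun)).round(4)
E
python3 - <<'E'
from h import *
o=r.get_obs();t=o['tool_pos'];a=np.radians(36.1-90);d=.038*np.array([np.cos(a),np.sin(a)])
s=cap('side');W=pts(s);zf=t[2]-.08
g=t[:2]+d;n=t[:2]-d
print('t',t,'pred go',g,'nogo',n)
print('go',cyl(W,*g,.016,zf+.013,zf+.042,.022))
print('nogo',cyl(W,*n,.021,zf+.004,zf+.042,.026))
print('die',cyl(W,.403,-.2465,.032,.006,.034,.036))
m=(abs(W[...,0]-g[0])<.02)&(abs(W[...,1]-g[1])<.02);print('min z near go',np.nanpercentile(W[m][:,2],[1,2,5]))
m=(abs(W[...,0]-.403)<.036)&(abs(W[...,1]+.2465)<.036)&(W[...,2]>.037)&(W[...,2]<.043)
p=W[m];print('rim',p.min(0),p.max(0),len(p))
cv2.imwrite('pics/look2.png',cv2.resize(s['img'][150:310,260:400,::-1],None,fx=3.5,fy=3.5,interpolation=cv2.INTER_CUBIC))
E
```

```text
t [ 0.39940998 -0.11933024  0.15927535] pred go [ 0.42179945 -0.15003386] nogo [ 0.37702052 -0.08862663]
go (array([ 0.4243, -0.148 ]), 208, np.float64(0.001))
nogo (array([ 0.379 , -0.0868]), 294, np.float64(0.0011))
die (array([ 0.4025, -0.2487]), 515, np.float64(0.001))
min z near go [-0.00143203 -0.00039001  0.09441998]
rim [ 0.37266563 -0.28214753  0.03703088] [ 0.43393828 -0.21723103  0.04222821] 302
```

View pics/look2.png

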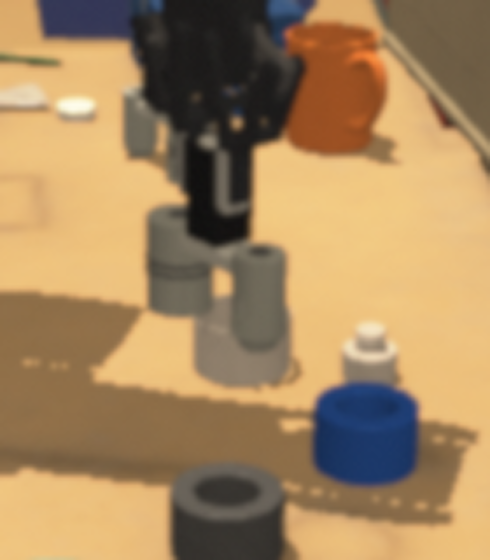

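The crop shows the gauge upright in the grip, thin go leg on the right at crop (258,300), about 10 cm behind the die bore at crop (228,490). I'll move over the bore and measure again at close range.

Request:
carry_out(increments=[{"x": -0.5, "y": -2.5, "z": 0, "spin": 0}, {"x": -0.6, "y": -2.6, "z": 0, "spin": 0}, {"x": -0.5, "y": -2.5, "z": 0, "spin": 0}, {"x": -0.5, "y": -2.3, "z": -1, "spin": 0}, {"x": 0, "y": 0, "z": -1, "spin": 0}])

```text
clock: 6.4
tool_pos: [0.3793, -0.22, 0.1394]
tcp_rot: [179.9, -0.0, 36.1]
wrist_force: [0.0, -0.8, -4.9]
finger_gap: 0.0292
gripper_force: 81.2
```

Request:
carry_out(increments=[{"x": 0, "y": 0, "z": -0.5, "spin": 0}, {"x": 0, "y": 0, "z": 0, "spin": 0}, {"x": 0, "y": 0, "z": 0, "spin": 0}, {"x": 0, "y": 0, "z": 0, "spin": 0}, {"x": 0, "y": 0, "z": 0, "spin": 0}])

```text
clock: 6.9
tool_pos: [0.3792, -0.2187, 0.1346]
tcp_rot: [180.0, -0.0, 36.2]
wrist_force: [0.2, -0.7, -4.3]
finger_gap: 0.0292
gripper_force: 81.1
```

Run:
```python
from h import *
o=r.get_obs();t=o['tool_pos'];a=np.radians(36.1-90);d=.038*np.array([np.cos(a),np.sin(a)])
G=[];D=[]
for i in range(4):
    s=cap('side');W=pts(s);zf=t[2]-.08
    g=t[:2]+d+.002
    G.append(cyl(W,*g,.016,zf+.013,zf+.042,.022)[0]);D.append(cyl(W,.403,-.2465,.032,.006,.034,.036)[0])
print(t,zf,G,D,'shift',np.mean(D,0)-np.mean(G,0))
cv2.imwrite('pics/look3.png',cv2.resize(s['img'][210:330,260:400,::-1],None,fx=5,fy=5,interpolation=cv2.INTER_CUBIC))
```

```text
[ 0.37915576 -0.21870802  0.13464159] 0.05464159423662658 [array([ 0.404 , -0.2472]), array([ 0.404 , -0.2474]), array([ 0.4039, -0.2475]), array([ 0.4038, -0.2475])] [array([ 0.4023, -0.2487]), array([ 0.4025, -0.2485]), array([ 0.4025, -0.2489]), array([ 0.4026, -0.2486])] shift [-0.00145  -0.001275]
```

View pics/look3.png

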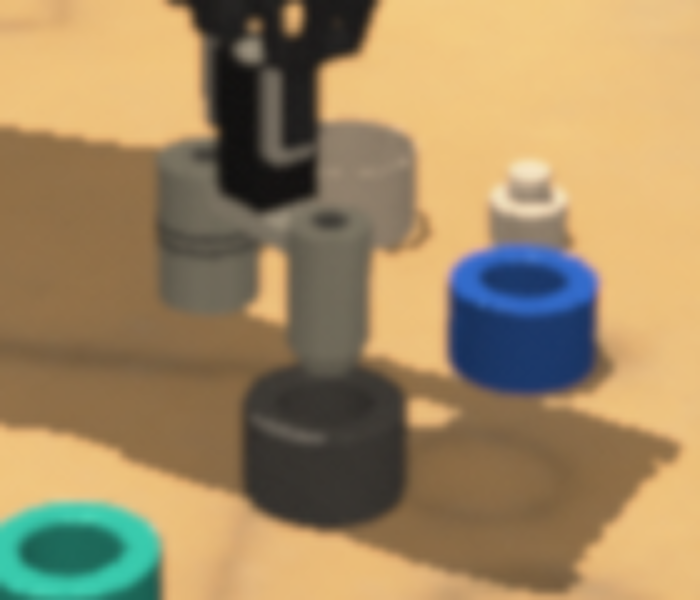

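The go leg (crop x≈329) sits just above the bore (x≈325), and the fit says shift by about (-1.4, -1.3) mm. I'll correct that and descend gently.

Request:
carry_out(increments=[{"x": -0.14, "y": -0.12, "z": 0, "spin": 0}, {"x": 0, "y": 0, "z": -0.5, "spin": 0}, {"x": 0, "y": 0, "z": -0.5, "spin": 0}, {"x": 0, "y": 0, "z": -0.5, "spin": 0}, {"x": 0, "y": 0, "z": -0.3, "spin": 0}])

```text
clock: 7.6
tool_pos: [0.3771, -0.22, 0.1155]
tcp_rot: [-180.0, 0.0, 36.1]
wrist_force: [-0.4, -0.2, -4.5]
finger_gap: 0.0291
gripper_force: 81.3
```

Request:
carry_out(increments=[{"x": 0, "y": 0, "z": -0.25, "spin": 0}, {"x": 0, "y": 0, "z": -0.25, "spin": 0}, {"x": 0, "y": 0, "z": -0.25, "spin": 0}, {"x": 0, "y": 0, "z": -0.25, "spin": 0}, {"x": 0, "y": 0, "z": 0, "spin": 0}])

```text
clock: 8.1
tool_pos: [0.3773, -0.2201, 0.106]
tcp_rot: [-180.0, 0.0, 36.1]
wrist_force: [0.3, 0.9, -4.2]
finger_gap: 0.0292
gripper_force: 81.3
```

Request:
carry_out(increments=[{"x": 0, "y": 0, "z": -0.25, "spin": 0}, {"x": 0, "y": 0, "z": -0.25, "spin": 0}, {"x": 0, "y": 0, "z": -0.25, "spin": 0}, {"x": 0, "y": 0, "z": -0.25, "spin": 0}, {"x": 0, "y": 0, "z": 0, "spin": 0}])

```text
clock: 8.6
tool_pos: [0.3772, -0.22, 0.0959]
tcp_rot: [-180.0, 0.0, 36.1]
wrist_force: [0.5, 0.9, -4.6]
finger_gap: 0.0292
gripper_force: 81.3
```

Request:
carry_out(increments=[{"x": 0, "y": 0, "z": -0.3, "spin": 0}, {"x": 0, "y": 0, "z": -0.3, "spin": 0}, {"x": 0, "y": 0, "z": -0.3, "spin": 0}, {"x": 0, "y": 0, "z": -0.3, "spin": 0}, {"x": 0, "y": 0, "z": 0, "spin": 0}])

```text
clock: 9.1
tool_pos: [0.3771, -0.22, 0.0838]
tcp_rot: [-180.0, 0.0, 36.1]
wrist_force: [-0.7, -0.4, -4.0]
finger_gap: 0.0289
gripper_force: 81.3
```

No contact with the bore wall so far. Now down the last few millimetres to the bench.

Request:
carry_out(increments=[{"x": 0, "y": 0, "z": -0.15, "spin": 0}, {"x": 0, "y": 0, "z": -0.15, "spin": 0}, {"x": 0, "y": 0, "z": -0.1, "spin": 0}, {"x": 0, "y": 0, "z": 0, "spin": 0}, {"x": 0, "y": 0, "z": 0, "spin": 0}])

```text
clock: 9.6
tool_pos: [0.3774, -0.2202, 0.0803]
tcp_rot: [-180.0, -0.0, 36.1]
wrist_force: [0.1, -0.6, -3.6]
finger_gap: 0.0287
gripper_force: 81.3
```

Request:
carry_out(increments=[{"x": 0, "y": 0, "z": -0.05, "spin": 0}, {"x": 0, "y": 0, "z": -0.03, "spin": 0}, {"x": 0, "y": 0, "z": 0, "spin": 0}, {"x": 0, "y": 0, "z": 0, "spin": 0}, {"x": 0, "y": 0, "z": 0, "spin": 0}])

```text
clock: 10.1
tool_pos: [0.3775, -0.2202, 0.08]
tcp_rot: [180.0, -0.0, 36.1]
wrist_force: [-2.4, 1.3, 5.3]
finger_gap: 0.029
gripper_force: 82.8
```

The wrist force changed from about -4 to +5 N with the foot at bench height, so the go leg is fully in. Now I'll lift it out and shift by twice the leg offset.

Request:
carry_out(increments=[{"x": 0, "y": 0, "z": 0.5, "spin": 0}, {"x": 0, "y": 0, "z": 1.2, "spin": 0}, {"x": 0, "y": 0, "z": 1.5, "spin": 0}, {"x": 0, "y": 0, "z": 1.5, "spin": 0}, {"x": 0, "y": 0, "z": 1.3, "spin": 0}])

```text
clock: 10.6
tool_pos: [0.3774, -0.2202, 0.1403]
tcp_rot: [180.0, -0.0, 36.1]
wrist_force: [0.3, -0.9, -4.7]
finger_gap: 0.0294
gripper_force: 81.1
```

Request:
carry_out(increments=[{"x": 0, "y": 0, "z": 0, "spin": 0}, {"x": 1.5, "y": -2, "z": 0, "spin": 0}, {"x": 1.5, "y": -2.1, "z": 0, "spin": 0}, {"x": 1.48, "y": -2.04, "z": 0, "spin": 0}, {"x": 0, "y": 0, "z": -1, "spin": 0}])

```text
clock: 11.1
tool_pos: [0.4252, -0.2846, 0.13]
tcp_rot: [179.7, -0.1, 36.1]
wrist_force: [1.3, -0.4, -4.4]
finger_gap: 0.0293
gripper_force: 81.8
```

Run:
```python
from h import *
o=r.get_obs();t=o['tool_pos'];a=np.radians(36.1-90);d=.038*np.array([np.cos(a),np.sin(a)])
s=cap('side');s=cap('side');o=r.get_obs();t=o['tool_pos'];W=pts(s);zf=t[2]-.08
for n,g,R,z0 in(('go',t[:2]+d+.002,.016,.013),('nogo',t[:2]-d+.002,.021,.004)): print(n,cyl(W,*g,R,zf+z0,zf+.042,R+.006))
print(t,zf,'die',cyl(W,.403,-.2465,.032,.006,.034,.036))
cv2.imwrite('pics/look4.png',cv2.resize(s['img'][210:330,260:400,::-1],None,fx=5,fy=5,interpolation=cv2.INTER_CUBIC))
```

```text
go (array([ 0.4472, -0.3109]), 255, np.float64(0.0007))
nogo (array([ 0.402 , -0.2499]), 363, np.float64(0.0008))
[ 0.4210649  -0.28099351  0.12758736] 0.04758736367735379 die (array([ 0.4025, -0.2483]), 463, np.float64(0.001))
```

View pics/look4.png

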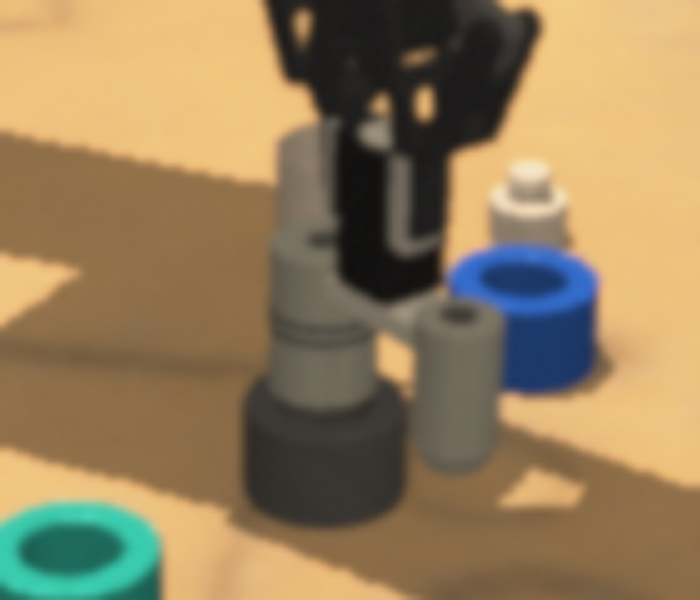

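The crop shows the ringed no-go leg centred over the die mouth at crop (323,390), within about 1.5 mm. Now I'll press it down slowly.

Request:
carry_out(increments=[{"x": 0, "y": 0.1, "z": 0, "spin": 0}, {"x": 0, "y": 0, "z": -0.3, "spin": 0}, {"x": 0, "y": 0, "z": -0.3, "spin": 0}, {"x": 0, "y": 0, "z": -0.2, "spin": 0}, {"x": 0, "y": 0, "z": 0, "spin": 0}])

```text
clock: 11.7
tool_pos: [0.422, -0.2803, 0.1213]
tcp_rot: [-180.0, 0.0, 36.1]
wrist_force: [-0.1, -1.1, -3.8]
finger_gap: 0.0289
gripper_force: 81.5
```

Request:
carry_out(increments=[{"x": 0, "y": 0, "z": -0.05, "spin": 0}, {"x": 0, "y": 0, "z": -0.05, "spin": 0}, {"x": 0, "y": 0, "z": 0, "spin": 0}, {"x": 0, "y": 0, "z": 0, "spin": 0}, {"x": 0, "y": 0, "z": 0, "spin": 0}])

```text
clock: 12.2
tool_pos: [0.4222, -0.2806, 0.1205]
tcp_rot: [180.0, -0.0, 36.1]
wrist_force: [0.3, 0.4, -4.4]
finger_gap: 0.0291
gripper_force: 81.5
```

Request:
carry_out(increments=[{"x": 0, "y": 0, "z": -0.05, "spin": 0}, {"x": 0, "y": 0, "z": -0.05, "spin": 0}, {"x": 0, "y": 0, "z": 0, "spin": 0}, {"x": 0, "y": 0, "z": 0, "spin": 0}, {"x": 0, "y": 0, "z": 0, "spin": 0}])

```text
clock: 12.7
tool_pos: [0.4222, -0.2806, 0.1195]
tcp_rot: [180.0, -0.0, 36.1]
wrist_force: [0.4, -0.3, -4.1]
finger_gap: 0.0295
gripper_force: 81.5
```

Request:
carry_out(increments=[{"x": 0, "y": 0, "z": -0.05, "spin": 0}, {"x": 0, "y": 0, "z": -0.05, "spin": 0}, {"x": 0, "y": 0, "z": 0, "spin": 0}, {"x": 0, "y": 0, "z": 0, "spin": 0}, {"x": 0, "y": 0, "z": 0, "spin": 0}])

```text
clock: 13.2
tool_pos: [0.4222, -0.2806, 0.1185]
tcp_rot: [180.0, -0.0, 36.1]
wrist_force: [-0.5, 0.2, -3.7]
finger_gap: 0.0291
gripper_force: 81.8
```

Request:
carry_out(increments=[{"x": 0, "y": 0, "z": -0.05, "spin": 0}, {"x": 0, "y": 0, "z": -0.05, "spin": 0}, {"x": 0, "y": 0, "z": 0, "spin": 0}, {"x": 0, "y": 0, "z": 0, "spin": 0}, {"x": 0, "y": 0, "z": 0, "spin": 0}])

```text
clock: 13.7
tool_pos: [0.4224, -0.2807, 0.1183]
tcp_rot: [180.0, -0.0, 36.1]
wrist_force: [-1.7, 1.4, 7.0]
finger_gap: 0.029
gripper_force: 83.2
```

Run:
```python
from h import *
o=r.get_obs();print(o['tool_pos'],o['wrist_force'],o['moment'],o['tcp_rot'])
s=cap('side');W=pts(s);t=o['tool_pos'];zf=t[2]-.08
a=np.radians(36.1-90);d=.038*np.array([np.cos(a),np.sin(a)])
for n,g,R,z0 in(('go',t[:2]+d+.002,.016,.015),('nogo',t[:2]-d+.002,.021,.006)):
    print(n,cyl(W,*g,R,zf+z0,zf+.042,R+.006))
    m=(np.hypot(W[...,0]-g[0],W[...,1]-g[1])<R-.004)&(W[...,2]>zf+.05)&(W[...,2]<zf+.07);print('top z',np.median(W[m][:,2]),m.sum())
cv2.imwrite('pics/look5.png',cv2.resize(s['img'][210:330,260:400,::-1],None,fx=5,fy=5,interpolation=cv2.INTER_CUBIC))
```

```text
[ 0.42237838 -0.28074847  0.11829959] [-1.69467199  1.39049616  7.00013679] [0.53450238 0.67869859 0.02582011] [ 1.79976684e+02 -7.67282974e-03  3.61216685e+01]
go (array([ 0.4471, -0.3092]), 238, np.float64(0.0006))
top z 0.09758967075625935 71
nogo (array([ 0.4018, -0.2481]), 336, np.float64(0.0008))
top z 0.09818294132506813 72
```

View pics/look5.png

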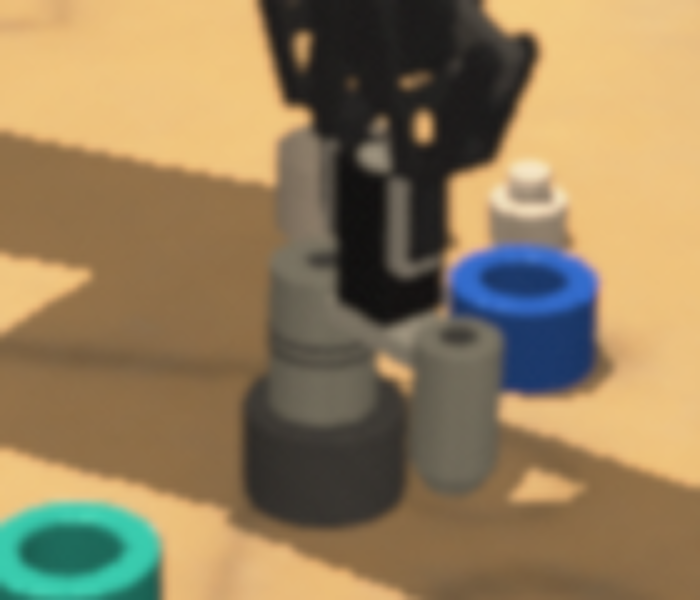

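The no-go leg is seated on the rim, concentric within 1 mm, with a net force of about 11 N. I'll press slightly harder and hold for over a second.

Request:
carry_out(increments=[{"x": 0, "y": 0, "z": -0.04, "spin": 0}, {"x": 0, "y": 0, "z": 0, "spin": 0}, {"x": 0, "y": 0, "z": 0, "spin": 0}, {"x": 0, "y": 0, "z": 0, "spin": 0}, {"x": 0, "y": 0, "z": 0, "spin": 0}])

```text
clock: 14.25
tool_pos: [0.4224, -0.2808, 0.1182]
tcp_rot: [180.0, -0.0, 36.1]
wrist_force: [-3.0, 0.7, 10.9]
finger_gap: 0.029
gripper_force: 83.7
```

Request:
carry_out(increments=[{"x": 0, "y": 0, "z": 0, "spin": 0}, {"x": 0, "y": 0, "z": 0, "spin": 0}, {"x": 0, "y": 0, "z": 0, "spin": 0}, {"x": 0, "y": 0, "z": 0, "spin": 0}, {"x": 0, "y": 0, "z": 0, "spin": 0}])

```text
clock: 14.75
tool_pos: [0.4224, -0.2808, 0.1182]
tcp_rot: [180.0, -0.0, 36.1]
wrist_force: [-3.2, 0.8, 11.6]
finger_gap: 0.0288
gripper_force: 83.7
```

Request:
carry_out(increments=[{"x": 0, "y": 0, "z": 0, "spin": 0}, {"x": 0, "y": 0, "z": 0, "spin": 0}, {"x": 0, "y": 0, "z": 0, "spin": 0}, {"x": 0, "y": 0, "z": 0, "spin": 0}, {"x": 0, "y": 0, "z": 0, "spin": 0}])

```text
clock: 15.25
tool_pos: [0.4225, -0.2808, 0.1182]
tcp_rot: [180.0, -0.0, 36.1]
wrist_force: [-2.5, 0.8, 11.2]
finger_gap: 0.0291
gripper_force: 83.7
```

It held for 1.5 s and the leg did not enter. Next I'll lift and carry the gauge to clear bench near (0.36, 0.10).

Request:
carry_out(increments=[{"x": 0, "y": 0, "z": 0.5, "spin": 0}, {"x": 0, "y": 0, "z": 1.5, "spin": 0}, {"x": 0, "y": 0, "z": 2, "spin": 0}, {"x": 0, "y": 0, "z": 2, "spin": 0}, {"x": -0.3, "y": 2, "z": 0, "spin": 0}])

```text
clock: 15.75
tool_pos: [0.4215, -0.2629, 0.1798]
tcp_rot: [179.7, -0.1, 36.1]
wrist_force: [0.3, -0.1, -5.5]
finger_gap: 0.0288
gripper_force: 81.7
```

Request:
carry_out(increments=[{"x": -0.6, "y": 4, "z": 0, "spin": 0}, {"x": -0.6, "y": 4, "z": 0, "spin": 0}, {"x": -0.6, "y": 4, "z": 0, "spin": 0}, {"x": -0.6, "y": 4, "z": 0, "spin": 0}, {"x": -0.6, "y": 4, "z": 0, "spin": 0}])

```text
clock: 16.25
tool_pos: [0.3886, -0.0592, 0.1772]
tcp_rot: [180.0, -0.0, 36.1]
wrist_force: [0.8, 1.2, -4.3]
finger_gap: 0.0289
gripper_force: 81.6
```

Request:
carry_out(increments=[{"x": -0.6, "y": 4, "z": 0, "spin": 0}, {"x": -0.6, "y": 4, "z": 0, "spin": 0}, {"x": -0.6, "y": 4, "z": 0, "spin": 0}, {"x": -0.6, "y": 3, "z": 0, "spin": 0}, {"x": 0, "y": 1, "z": 0, "spin": 0}])

```text
clock: 16.75
tool_pos: [0.3643, 0.1016, 0.1772]
tcp_rot: [-180.0, -0.0, 36.3]
wrist_force: [-0.3, -0.3, -3.8]
finger_gap: 0.0294
gripper_force: 81.8
```

Request:
carry_out(increments=[{"x": 0, "y": 0, "z": -2, "spin": 0}, {"x": 0, "y": 0, "z": -2, "spin": 0}, {"x": 0, "y": 0, "z": -2, "spin": 0}, {"x": 0, "y": 0, "z": -1.5, "spin": 0}, {"x": 0, "y": 0, "z": -0.8, "spin": 0}])

```text
clock: 17.25
tool_pos: [0.3648, 0.0989, 0.093]
tcp_rot: [-180.0, 0.1, 36.1]
wrist_force: [-0.9, -0.2, -4.5]
finger_gap: 0.0289
gripper_force: 81.9
```

Request:
carry_out(increments=[{"x": 0, "y": 0, "z": -0.5, "spin": 0}, {"x": 0, "y": 0, "z": -0.3, "spin": 0}, {"x": 0, "y": 0, "z": -0.15, "spin": 0}, {"x": 0, "y": 0, "z": -0.1, "spin": 0}, {"x": 0, "y": 0, "z": 0, "spin": 0}])

```text
clock: 17.75
tool_pos: [0.3655, 0.0995, 0.0838]
tcp_rot: [180.0, -0.0, 36.1]
wrist_force: [0.8, -0.3, -4.2]
finger_gap: 0.0291
gripper_force: 81.9
```

Request:
carry_out(increments=[{"x": 0, "y": 0, "z": -0.06, "spin": 0}, {"x": 0, "y": 0, "z": 0, "spin": 0}, {"x": 0, "y": 0, "z": 0, "spin": 0}, {"x": 0, "y": 0, "z": 0, "spin": 0}, {"x": 0, "y": 0, "z": 0, "spin": 0}])

```text
clock: 18.25
tool_pos: [0.3652, 0.0994, 0.083]
tcp_rot: [-180.0, -0.0, 36.1]
wrist_force: [0.3, 0.1, -4.2]
finger_gap: 0.0288
gripper_force: 81.9
```

Request:
carry_out(increments=[{"x": 0, "y": 0, "z": -0.1, "spin": 0}, {"x": 0, "y": 0, "z": -0.1, "spin": 0}, {"x": 0, "y": 0, "z": -0.05, "spin": 0}, {"x": 0, "y": 0, "z": 0, "spin": 0}, {"x": 0, "y": 0, "z": 0, "spin": 0}])

```text
clock: 18.75
tool_pos: [0.3652, 0.0994, 0.0805]
tcp_rot: [-180.0, 0.0, 36.1]
wrist_force: [0.4, -0.1, -3.9]
finger_gap: 0.0289
gripper_force: 81.9
```

Request:
carry_out(increments=[{"x": 0, "y": 0, "z": -0.05, "spin": 0}, {"x": 0, "y": 0, "z": 0, "spin": 0}, {"x": 0, "y": 0, "z": 0, "spin": 0}, {"x": 0, "y": 0, "z": 0, "spin": 0}, {"x": 0, "y": 0, "z": 0, "spin": 0}])

```text
clock: 19.25
tool_pos: [0.3653, 0.0995, 0.08]
tcp_rot: [180.0, -0.0, 36.1]
wrist_force: [0.4, -0.2, -2.3]
finger_gap: 0.029
gripper_force: 82.3
```

Contact is starting. I'll go a touch lower, then open and retreat upward.

Request:
carry_out(increments=[{"x": 0, "y": 0, "z": -0.03, "spin": 0}, {"x": 0, "y": 0, "z": 0, "spin": 0}, {"x": 0, "y": 0, "z": 0, "spin": 0}, {"x": 0, "y": 0, "z": 0, "spin": 0}, {"x": 0, "y": 0, "z": 0, "spin": 0}])

```text
clock: 19.75
tool_pos: [0.3653, 0.0995, 0.08]
tcp_rot: [180.0, -0.0, 36.1]
wrist_force: [-2.6, 0.5, 5.9]
finger_gap: 0.0292
gripper_force: 83.5
```

Request:
carry_out(increments=[{"x": 0, "y": 0, "z": 0, "spin": 0}, {"x": 0, "y": 0, "z": 0, "spin": 0}, {"x": 0, "y": 0, "z": 0, "spin": 0}, {"x": 0, "y": 0, "z": 0, "spin": 0}, {"x": 0, "y": 0, "z": 0, "spin": 0}], jaw=7.5)

```text
clock: 20.25
tool_pos: [0.3652, 0.0994, 0.0797]
tcp_rot: [180.0, -0.0, 36.1]
wrist_force: [-0.8, 0.0, 0.0]
finger_gap: 0.0751
gripper_force: 0.0
```

Request:
carry_out(increments=[{"x": 0, "y": 0, "z": 1, "spin": 0}, {"x": 0, "y": 0, "z": 2, "spin": 0}, {"x": 0, "y": 0, "z": 3, "spin": 0}, {"x": 0, "y": 0, "z": 3, "spin": 0}, {"x": 0, "y": 0, "z": 3, "spin": 0}])

```text
clock: 20.75
tool_pos: [0.3649, 0.0993, 0.2016]
tcp_rot: [180.0, -0.0, 36.1]
wrist_force: [0.6, 0.3, 0.3]
finger_gap: 0.0751
gripper_force: 0.0
```

Request:
carry_out(increments=[{"x": 0, "y": -3, "z": 2, "spin": 0}, {"x": 0, "y": -4, "z": 0, "spin": 0}, {"x": 0, "y": -4, "z": 0, "spin": 0}, {"x": 0, "y": -4, "z": 0, "spin": 0}, {"x": 0, "y": -3, "z": 0, "spin": 0}])

```text
clock: 21.25
tool_pos: [0.3649, -0.0825, 0.2206]
tcp_rot: [179.9, -0.0, 36.1]
wrist_force: [0.8, 0.0, -0.5]
finger_gap: 0.0748
gripper_force: 0.0
```

Run:
```python
from h import *
c=cap('top');s=cap('side');W=pts(s)
print(r.get_obs()['wrist_force'],r.get_obs()['dq'].round(2))
a=np.radians(36.1-90);d=.038*np.array([np.cos(a),np.sin(a)])
t=np.array([.3665,.1005])
for g,R in((t+d,.016),(t-d,.021)): 
    print(cyl(W,*g,R,.013,.042,R+.006))
    m=(np.hypot(W[...,0]-g[0],W[...,1]-g[1])<R-.004)&(W[...,2]>.05)&(W[...,2]<.07);print('top z',np.median(W[m][:,2]),m.sum())
i=[cv2.resize(c['img'][:,:,::-1],(400,300)),cv2.resize(s['img'][120:300,220:460,::-1],(400,300))]
cv2.imwrite('pics/fin.png',np.hstack(i))
```

```text
[-0.12944091 -0.47684161 -0.52309325] [ 3.8  -0.16  0.82  1.56  0.33  4.66]
(array([0.3901, 0.071 ]), 127, np.float64(0.0012))
top z 0.05941065431578288 32
(array([0.3452, 0.132 ]), 152, np.float64(0.0015))
top z 0.059764678784745395 33
```

View pics/fin.png

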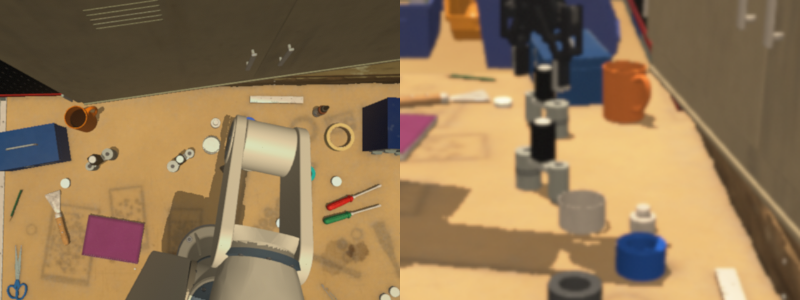

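The gauge stands upright on both legs, leg tops at 59.4 and 59.8 mm. In the top half it sits at (180,160), about 0.33 m clear of the die, and the arm is away from it. I'll hand in after a short settle.

Request:
carry_out(increments=[{"x": 0, "y": 0, "z": 0, "spin": 0}, {"x": 0, "y": 0, "z": 0, "spin": 0}, {"x": 0, "y": 0, "z": 0, "spin": 0}, {"x": 0, "y": 0, "z": 0, "spin": 0}, {"x": 0, "y": 0, "z": 0, "spin": 0}])

```text
clock: 21.85
tool_pos: [0.3652, -0.08, 0.2197]
tcp_rot: [-180.0, 0.0, 36.2]
wrist_force: [-0.5, -0.0, 0.0]
finger_gap: 0.075
gripper_force: 0.0
```

```bash
python3 -c "
from station import r
print(r.hand_in())"
```

```text
the job is handed in; nothing more can be done
None
```

Handed in at about 22 s (no verdict returned): the go leg went down the bore to the bench, the no-go leg was pressed on the mouth for over 1.5 s without entering, and the gauge now stands released on both legs, clear of the die.

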